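# Set the angle dial of the mitre stop and brake it

## Robot

A 6-joint arm with a two-finger parallel gripper is mounted at the origin on the work surface. World frame = base frame: x ahead of the robot, y to its left, z up, the work surface at z = 0. Lengths are in m, angles in rad, forces in N, time in s.
With the tool pointing down it reaches from about 0.275 to 0.825 m from the base axis. Payload 5.2 kg.
Tool frame: the origin (TCP) lies on the front face of the gripper's body, between the roots of the fingers; the fingertips stand r.tip_extent ahead of it and the grasp point (between the pads) lies 65 mm ahead of it (r.tip_extent is the distance from the TCP to the fingertips, in m); z points along the fingers, x is the direction in which the jaws open and shut, and the axes are right-handed (so a half turn about z gives the same grasp; the last joint's range is limited). The gripper opens to 93 mm and grips with 3 to 60 N. Pads are 15 mm wide; open, the fingers measure 128 mm over their backs; the gripper's body (75 mm by 188 mm) begins 65 mm behind the grasp point.
Start: joints at [-1.412, 0.259, 1.535, -0, 1.348, -0.203], TCP at [0.195, -0.514, 0.303] pointing down, gripper open.
Joint ranges: [-3.14, 3.14], [-0.91, 2.08], [0.19, 2.58], [-1.22, 4.36], [0.22, 2.71], [-3.12, 3.12]. Speed limits (rad/s): [2.57, 2.57, 3.14, 3.14, 3.14, 3.14].

## Interface

Orientations are given as a rotation vector (axis times angle).
In Python, from bench import r gives the robot as it stands.
- The arm moves only by the shell command python3 -m creep 'ROWS' [FORCE]. ROWS is JSON, a list of rows, each a list of 7 numbers: the turn, a rotation vector about the tool's x, y, z in degrees, then the shift along the tool's x, y, z in m, then the opening, from 0 (shut) to 1 (fully open). A call has 1 to 20 rows; each row shifts and turns the commanded pose from where the row before left it, along the tool's axes as they then stand; what a row does not reach is not made up. A row lasts 1/12 s, in which the tool goes at most 41.7 mm and 7.16 degrees, less where a joint would pass 70% of its speed; a pose out of reach is approached as far as the arm can. A call is refused whole if a number of a shift passes 0.0417 or a number of a turn 7.16, either way. A call with a gripper value outside its range is refused whole. The fingers move at their own pace and stop on an object; FORCE is the grip in N (left out, the last holds). Time passes only in rows, so rows that do not move let the fingers close. It gives the time, the measured TCP pose, the force and the opening at its end, in the units of the state.
- r.state(): the state, without advancing time (a new reading comes with each control period).
- r.camera(name): name is "scene" or "top" or "wrist"; returns the picture (400x640x3 uint8, red, green, blue); there is no depth.
- r.camera_model(name): a dict with "fx", "fy", "cx", "cy" (pixels), "T" (4x4, takes a point from camera to world coordinates); the wrist camera has in their place "tool_from_camera" (4x4, takes a point from camera to tool coordinates, whose origin is the TCP and whose axes are the tool frame's). Camera axes: x right, y up, looking along -z (the intrinsics and any distortion apply to the point x, -y, -z); pixel columns grow to the right and rows downward; lengths in m; the calibration is good to about 2 mm. A picture is of the moment at which its call begins: read the wrist's pose just before it. camera_model takes no time and is no camera call.
- r.job_done(): hands the job in, once; it reports no verdict.
The state is a dict: "time_s": time; "q": joint angles; "joint_vel": joint speeds; "effort": joint torques, N m; "tcp_pos": TCP position; "tool_rot": TCP orientation; "wrist_force": force on the tool from outside, world axes, zero at the start; "ft_torque": the same for the moment, N m; "opening": finger opening in m.
Only numpy, scipy, OpenCV 4.12 (cv2) and the standard library are available. Lean on these libraries where they do the work, as an engineer would, in place of code of your own. Each camera call takes 0.05 s, during which the arm holds its last target.

## Task

Set the mitre stop for the next frame: with the fingertips, push the brass peg round until the white mark on the black dial lines up with the red line on the white scale. Then press the yellow brake pin fully down, leaving the dial on the red line. Do not grip the peg or lift the dial, and leave the other things on the bench where they are.

Things in the scene. Friction and masses are not known exactly. Their poses are not given: they have to be found in the camera images.
- dial (a joint): Turning angle of the black dial about its vertical axis, rad, growing anticlockwise seen from above; not zero at the red line. It turns either way by up to a whole turn from its start, with light friction (under 3 N at the peg), and stays where it is left.
- dial_centre (a point): Point on the dial's turning axis at the height of its face, 32 mm above the bench. The black dial is a disc 148 mm across and 6 mm thick; it only sits on its spindle and could be lifted. A steel hub cap 32 mm across stands 4 mm above the face at the centre.
- dial_mark (a point): Middle of the outer end of the white mark (6 mm wide, 19 mm long, radial) on the rim of the black dial, 74 mm from the axis, 32 mm above the bench; on the same radius as the peg.
- dial_peg (a point): Middle (half-way up) of the upright brass peg on the dial: 16 mm across, 25 mm tall, its foot on the dial face 32 mm and its top 57 mm above the bench, 45 mm from the axis. It is fixed to the dial, and pushing it sideways turns the dial.
- red_line (a point): Middle of the inner end of the red line (8 mm wide, 25 mm long, radial) on the fixed white scale disc, 74 mm from the dial's axis, 26 mm above the bench. The scale, 200 mm across, lies under the dial, with thin black lines every 30 degrees and this single red one; the red line may stand in any direction.
- brake_top (a point): Centre of the flat top of the yellow brake pin, a cap 28 mm across standing out of a dark steel collar 42 mm across whose top is 35 mm above the bench. The top starts 50 mm above the bench and goes straight down 10 mm to a stop. It lies 140 mm from the dial's axis, on the grey base.
- brake (a joint): How far the brake pin is pressed, m: 0 up, 0.010 fully down. It resists with about 4 N and stays where it is left; it does not spring back. It does not physically block the dial.
- stop_base: Grey base plate of the mitre stop, fixed to the bench, 240 x 280 mm, 20 mm thick; origin on the bench under the dial's axis. The plate spans x -105 to 135, y -175 to 105 mm in its own axes; the brake pin is at y = -140 mm; an aluminium fence 18 mm thick stands along its x = 124 mm side, its top 50 mm above the bench.
- gilt_corner: Gilt moulding sample corner, L of two 110 mm legs, 34 mm wide, 26 mm high; origin under the middle of its 110 mm square outline. Loose bystander, to be left where it is.
- protector_a: Black plastic corner protector, 50 x 50 mm, 23 mm high; origin under its centre. Loose bystander, to be left where it is.
- protector_b: Second black plastic corner protector, the same. Loose bystander, to be left where it is.
- burnisher: Walnut burnishing stick 175 mm long along its y (y -65 to 110 mm), 18 mm wide, 16 mm high; origin on the underside. Loose bystander, to be left where it is.
- nail_set: Chrome spring-loaded nail set, 115 mm long along its y, 12 mm thick; origin on the underside near the middle. Loose bystander, to be left where it is.
- jar: Squat glass jar of brass turn buttons with a clear lid, 72 mm across, 54 mm high; origin under its centre. Loose bystander, to be left where it is.
- glue: White glue bottle with an orange cap, 56 mm across, 150 mm high; origin under its centre. Loose bystander, to be left where it is.

How it is judged:
By the outcome, as a careful person would: the job done as asked, in the order asked, and still so for the second after the job is handed in, with the robot touching nothing.
It also fails if it takes over 48 s, if anything falls off the work surface, if the arm or the gripper's body presses on something with over 40 N, if the wrist force passes 120 N, or if a joint passes its speed limit or range.

## Working session

There is one attempt and no reset: what is moved stays moved. The work goes in short steps, Python scripts to look and compute and a shell command to move; the robot and the scene stay as the last step left them, time stands still between calls to the robot, and variables do not carry over. Pictures are saved under pics/ and viewed, and the job is handed in when it is done.

```bash
mkdir -p pics; ls; python3 - <<'E'
from bench import r
import cv2
s=r.state(); print(s, r.tip_extent)
for n in ("top","scene"):
    cv2.imwrite(f"pics/{n}0.png", r.camera(n)[:,:,::-1]); print(n,r.camera_model(n))
print(r.camera_model("wrist"))
E
```

```text
pics
{'time_s': 0.0, 'q': array([-1.41179959e+00,  2.59336733e-01,  1.53607777e+00, -1.80458374e-05,
        1.34797154e+00, -2.02792805e-01]), 'joint_vel': array([ 0.00061075,  0.00063609, -0.00043287, -0.00115809,  0.00095813,
       -0.00203991]), 'effort': array([ 1.54134403e-03, -4.37300634e+01, -2.83992809e+01,  7.21213524e-02,
        4.16731217e-02, -1.66667378e-04]), 'tcp_pos': array([ 0.19462953, -0.51399462,  0.30192306]), 'tool_rot': array([-2.58380066e+00,  1.78480036e+00,  1.96703319e-03]), 'wrist_force': array([0.16058453, 0.25691764, 0.44357363]), 'ft_torque': array([-0.02728109, -0.03796933,  0.02804706]), 'opening': 0.09269880986499017} 0.0841
top {'fx': 392.65591384942763, 'fy': 392.65591384942763, 'cx': 317.064815115281, 'cy': 199.97012235039827, 'T': array([[ 0.01401571,  0.99581937, -0.09026265,  0.48611259],
       [-0.99982843,  0.01286413, -0.01332734, -0.05696852],
       [-0.01211047,  0.09043395,  0.99582882,  1.20624309],
       [ 0.        ,  0.        ,  0.        ,  1.        ]])}
scene {'fx': 405.4684808198729, 'fy': 405.4684808198729, 'cx': 320.39224615805824, 'cy': 194.42237567825555, 'T': array([[-0.68639257, -0.48337674,  0.5433343 ,  1.18116889],
       [ 0.7271984 , -0.44911468,  0.51911317,  0.48646523],
       [-0.00690782,  0.75142726,  0.65977978,  0.76660218],
       [ 0.        ,  0.        ,  0.        ,  1.        ]])}
{'fx': 353.6516060167157, 'fy': 353.6516060167157, 'cx': 318.5959288663351, 'cy': 196.07208622007602, 'tool_from_camera': array([[ 9.99999352e-01,  2.74524817e-04, -1.10508721e-03,
         6.18894128e-04],
       [-4.20455094e-05, -9.60938302e-01, -2.76762676e-01,
        -7.72806282e-02],
       [-1.13789885e-03,  2.76762543e-01, -9.60937667e-01,
        -8.15370717e-02],
       [ 0.00000000e+00,  0.00000000e+00,  0.00000000e+00,
         1.00000000e+00]])}
```

View pics/top0.png

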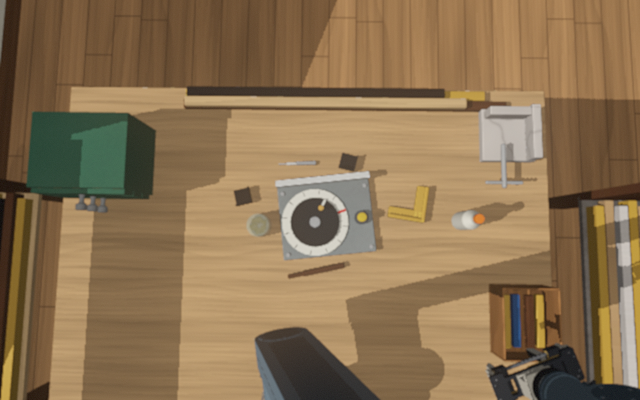

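View pics/scene0.png

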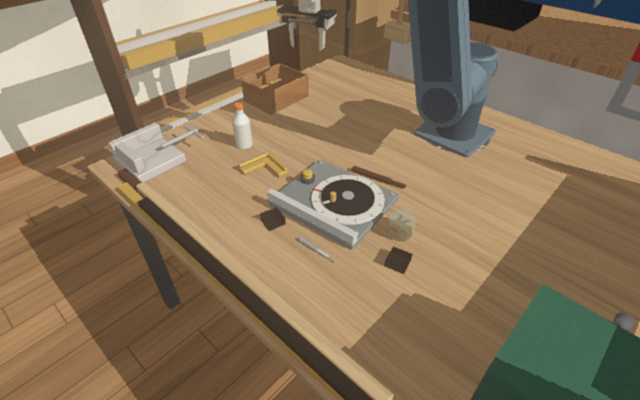

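```bash
cat > h.py <<'E'
import numpy as np, cv2
from scipy.spatial.transform import Rotation as R
from bench import r
def cam(n,s=None):
    m=r.camera_model(n)
    if n=="wrist":
        T=np.eye(4);T[:3,:3]=R.from_rotvec(s["tool_rot"]).as_matrix();T[:3,3]=s["tcp_pos"]
        m["T"]=T@m["tool_from_camera"]
    return m
def pix2w(m,u,v,z):
    T=m["T"];d=T[:3,:3]@np.array([(u-m["cx"])/m["fx"],-(v-m["cy"])/m["fy"],-1]);o=T[:3,3]
    return o+d*(z-o[2])/d[2]
def w2pix(m,p):
    T=m["T"];c=T[:3,:3].T@(np.asarray(p)-T[:3,3]);return np.array([m["cx"]+m["fx"]*c[0]/-c[2],m["cy"]-m["fy"]*c[1]/-c[2]])
E
python3 - <<'E'
from h import *
m=cam("top")
for n,u,v,z in (("c",315,222,.036),("peg",322,205,.05),("red",342,211.5,.026),("brake",362,217,.05)): print(n,pix2w(m,u,v,z).round(4))
im=cv2.imread("pics/top0.png")[150:285,230:430]
cv2.imwrite("pics/topz.png",cv2.resize(im,None,fx=4,fy=4,interpolation=cv2.INTER_CUBIC))
s=r.state();print(R.from_rotvec(s["tool_rot"]).as_matrix().round(3))
E
```

```text
c [ 0.5262 -0.0361  0.036 ]
peg [ 0.5762 -0.0563  0.05  ]
red [ 0.5592 -0.1167  0.026 ]
brake [ 0.5423 -0.1744  0.05  ]
[[ 0.354 -0.935 -0.   ]
 [-0.935 -0.354  0.002]
 [-0.002 -0.    -1.   ]]
```

View pics/topz.png

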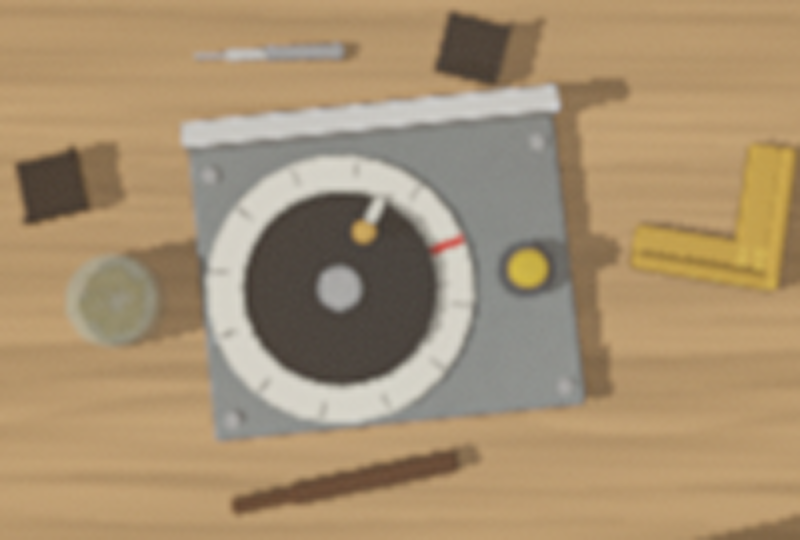

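```bash
python3 -m creep '[[0,0,0,-0.0208,-0.0325,0,0],[0,0,0,-0.0208,-0.0325,0,0],[0,0,0,-0.0208,-0.0325,0,0],[0,0,0,-0.0208,-0.0325,0,0],[0,0,0,-0.0208,-0.0325,0,0],[0,0,0,-0.0208,-0.0325,0,0],[0,0,0,-0.0208,-0.0325,0,0],[0,0,0,-0.0208,-0.0325,0,0],[0,0,0,-0.0208,-0.0325,0,0],[0,0,0,-0.0208,-0.0325,0,0],[0,0,0,-0.0208,-0.0325,0,0],[0,0,0,-0.0208,-0.0325,0,0],[0,0,0,-0.0208,-0.0325,0,0],[0,0,0,-0.0208,-0.0325,0,0],[0,0,0,-0.0208,-0.0325,0,0],[0,0,0,0,0,0,0],[0,0,0,0,0,0,0],[0,0,0,0,0,0,0]]' 20
python3 - <<'E'
from h import *
s=r.state();print(s["tcp_pos"],s["tool_rot"],s["joint_vel"].round(3)); im=r.camera("wrist")
cv2.imwrite("pics/w1.png",im[:,:,::-1]);np.save("w1.npy",np.r_[s["tcp_pos"],s["tool_rot"]])
E
```

```text
time_s: 1.6
tcp_pos: [0.5398, -0.05, 0.3022]
tool_rot: [2.585, -1.784, -0.002]
wrist_force: [0.1, -1.0, 0.3]
opening: 0.0007
[ 0.53977064 -0.04998805  0.30217016] [ 2.58503103e+00 -1.78353230e+00 -1.88009104e-03] [-0.031 -0.013  0.007  0.001  0.001  0.002]
```

View pics/w1.png

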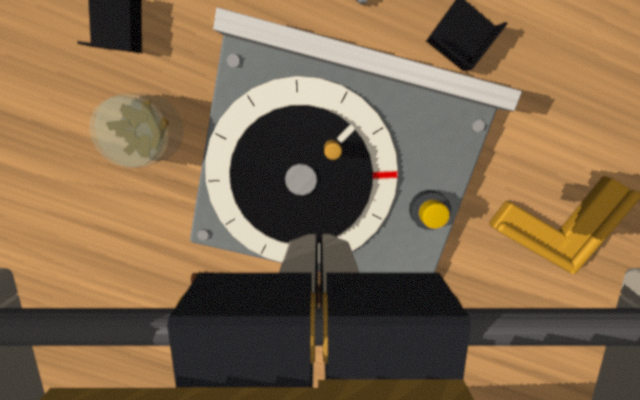

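```bash
cat >> h.py <<'E'
def measure(im,m,c0=None,dbg=None):
    H,W=im.shape[:2]
    hsv=cv2.cvtColor(im,cv2.COLOR_RGB2HSV).astype(int);h,sa,v=hsv[...,0],hsv[...,1],hsv[...,2]
    vv,uu=np.mgrid[:H,:W]
    def P(mask,z):
        y,x=np.nonzero(mask); T=m["T"]
        d=np.stack([(x-m["cx"])/m["fx"],-(y-m["cy"])/m["fy"],-np.ones(len(x))],1)@T[:3,:3].T
        return (T[:3,3]+d*((z-T[2,3])/d[:,2])[:,None])[:,:2]
    out={}
    red=(((h<7)|(h>173))&(sa>170)&(v>120)); p=P(red,.026); out["nred"]=len(p); out["red"]=p.mean(0)
    yel=((h>=23)&(h<=32)&(sa>190)&(v>140)); n,l,st,ce=cv2.connectedComponentsWithStats(yel.astype(np.uint8)); 
    white=(sa<60)&(v>170)
    pk=P(white,.032); out["_white"]=pk
    return out,P,hsv
E
python3 - <<'E'
from h import *
a=np.load("w1.npy");s=dict(tcp_pos=a[:3],tool_rot=a[3:]);m=cam("wrist",s)
im=cv2.imread("pics/w1.png")[:,:,::-1].copy()
for u,v in((301,179),(333,149),(345,134),(385,175),(434,214),(250,170),(221,170),(318,250)):print(u,v,im[v,u])
for n,u,v,z in(("hub",301,179,.036),("pegtop",333,149,.057),("mark",354,127,.032),("red",373,175,.026),("brake",434,214,.05),("tips",318,236,.218)):print(n,pix2w(m,u,v,z).round(4))
c=pix2w(m,301,179,.036)
for n,u,v,z in(("pegtop",333,149,.057),("mark",354,127,.032),("red",373,175,.026),("brake",434,214,.05)):
    d=(pix2w(m,u,v,z)-c)[:2];print(n,np.hypot(*d),np.degrees(np.arctan2(d[1],d[0])))
cv2.imwrite("pics/w1z.png",cv2.resize(im[80:240,280:460,::-1],None,fx=4,fy=3.75,interpolation=cv2.INTER_CUBIC))
E
```

```text
301 179 [159 155 148]
333 149 [206 148  60]
345 134 [227 220 197]
385 175 [214   2   0]
434 214 [215 171   0]
250 170 [27 26 28]
221 170 [229 221 200]
318 250 [97 95 88]
hub [ 0.5288 -0.0361  0.036 ]
pegtop [ 0.5712 -0.0533  0.057 ]
mark [ 0.5954 -0.0669  0.032 ]
red [ 0.5568 -0.1047  0.026 ]
brake [ 0.5456 -0.1718  0.05  ]
tips [ 0.5479 -0.0474  0.218 ]
pegtop 0.04570129383748087 -22.04719306928052
mark 0.07339412030051047 -24.81139457113629
red 0.07409246623328229 -67.76811210058672
brake 0.1367182428865792 -82.96323424584163
```

View pics/w1z.png

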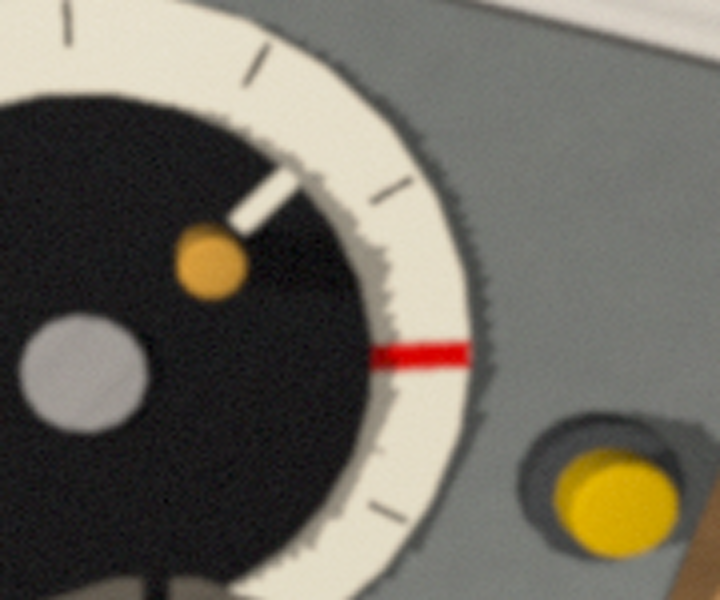

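```bash
python3 -m creep '[[0,0,0,0,-0.0215,0,0],[0,0,0,0,-0.0210,0,0],[0,0,-7,0,0,0.025,0],[0,0,-7,0,0,0.025,0],[0,0,-7,0,0,0.025,0],[0,0,-7,0,0,0.025,0],[0,0,-7,0,0,0.025,0],[0,0,-7,0,0,0.025,0],[0,0,0,0,0,0,0],[0,0,0,0,0,0,0],[0,0,0,0,0,0,0]]'
python3 - <<'E'
from h import *
s=r.state();print(s["tcp_pos"],R.from_rotvec(s["tool_rot"]).as_matrix().round(3),s["q"].round(2)); 
cv2.imwrite("pics/w2.png",r.camera("wrist")[:,:,::-1])
im=r.camera("scene")[140:260,250:420,::-1];cv2.imwrite("pics/s2.png",cv2.resize(im,None,fx=4,fy=4,interpolation=cv2.INTER_CUBIC))
E
```

```text
time_s: 2.57
tcp_pos: [0.5804, -0.0362, 0.1542]
tool_rot: [3.051, -0.748, 0.003]
wrist_force: [0.5, 1.0, 1.3]
opening: 0.0006
[ 0.58042572 -0.03618459  0.15417409] [[ 0.887 -0.463  0.002]
 [-0.463 -0.887 -0.001]
 [ 0.002 -0.    -1.   ]] [-0.25  0.45  1.65 -0.    1.04  0.23]
```

View pics/w2.png

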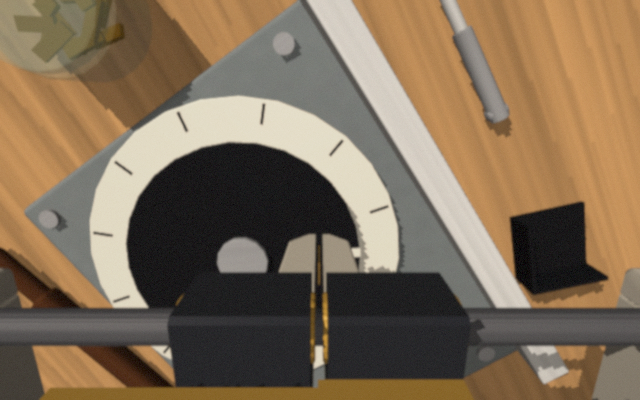

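View pics/s2.png

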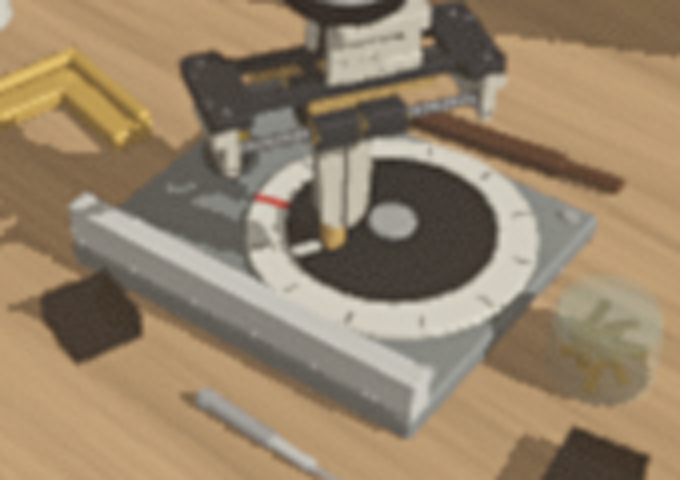

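```bash
python3 - <<'E'
from h import *
s=r.state();m=cam("wrist",s)
print(pix2w(m,242,258,.036),pix2w(m,359,253,.032))
for p in([.5695,-.0545,.057],[.5695,-.0545,.032]):print(w2pix(m,p))
T=np.eye(4);M=R.from_rotvec(s["tool_rot"]).as_matrix();tip=s["tcp_pos"]+M[:,2]*.084
ms=cam("scene")
for n,p in(("tip",tip),("tip+y",tip+M[:,1]*.0075),("tipx",tip+M[:,0]*.0175),("peg",[.5695,-.0545,.057]),("hub",[.5285,-.036,.036])):print(n,(w2pix(ms,p)-[250,140])*4)
E
```

```text
[ 0.53027623 -0.03309364  0.036     ] [ 0.59573159 -0.06554884  0.032     ]
[313.69015    275.89031513]
[314.05731869 256.38707059]
tip [337.94963918 214.96081105]
tip+y [333.89633754 207.86079139]
tipx [312.69848636 220.86772101]
peg [328.60147036 209.57892416]
hub [388.58116206 216.02443316]
```

```bash
python3 -m creep '[[0,0,0,0,0,0.0085,0],[0,0,0,0,0,0.0085,0],[0,0,0,0,0,0.0085,0],[0,0,0,0,0,0,0],[0,0,0,0,0,0,0]]'
python3 -m creep '[[0,0,0,0,0.003,0,0],[0,0,0,0,0.003,0,0],[0,0,0,0,0,0,0],[0,0,0,0,0,0,0]]'
python3 - <<'E'
from h import *
im=r.camera("scene")[140:260,250:420,::-1];cv2.imwrite("pics/s3.png",cv2.resize(im,None,fx=4,fy=4,interpolation=cv2.INTER_CUBIC))
E
```

```text
time_s: 3.08
tcp_pos: [0.5794, -0.0347, 0.1262]
tool_rot: [-3.053, 0.741, 0.003]
wrist_force: [-1.3, -0.2, -1.0]
opening: 0.0006
time_s: 3.42
tcp_pos: [0.5773, -0.0406, 0.1276]
tool_rot: [3.053, -0.741, 0.001]
wrist_force: [-0.2, 0.5, -1.1]
opening: 0.0009
```

View pics/s3.png

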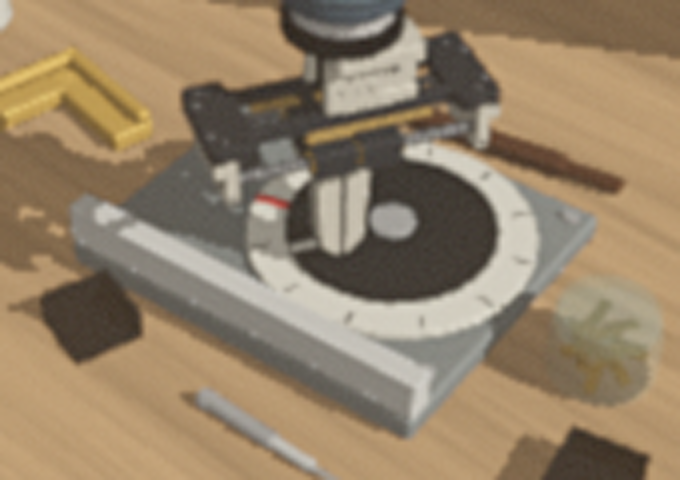

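```bash
python3 -m creep '[[0,0,3,0.0008,0.0024,0,0],[0,0,3,0.0008,0.0024,0,0],[0,0,3,0.0008,0.0024,0,0],[0,0,3,0.0008,0.0024,0,0],[0,0,3,0.0008,0.0024,0,0],[0,0,3,0.0008,0.0024,0,0],[0,0,3,0.0008,0.0024,0,0],[0,0,3,0.0008,0.0024,0,0],[0,0,3,0.0008,0.0024,0,0],[0,0,3,0.0008,0.0024,0,0],[0,0,0,0,0,0,0],[0,0,0,0,0,0,0]]'
python3 - <<'E'
from h import *
im=r.camera("scene")[140:260,250:420,::-1];cv2.imwrite("pics/s4.png",cv2.resize(im,None,fx=4,fy=4,interpolation=cv2.INTER_CUBIC))
cv2.imwrite("pics/w4.png",r.camera("wrist")[:,:,::-1])
E
```

```text
time_s: 4.47
tcp_pos: [0.5681, -0.0637, 0.1276]
tool_rot: [-2.758, 1.504, -0.002]
wrist_force: [1.1, -0.1, -0.4]
opening: 0.0005
```

View pics/s4.png

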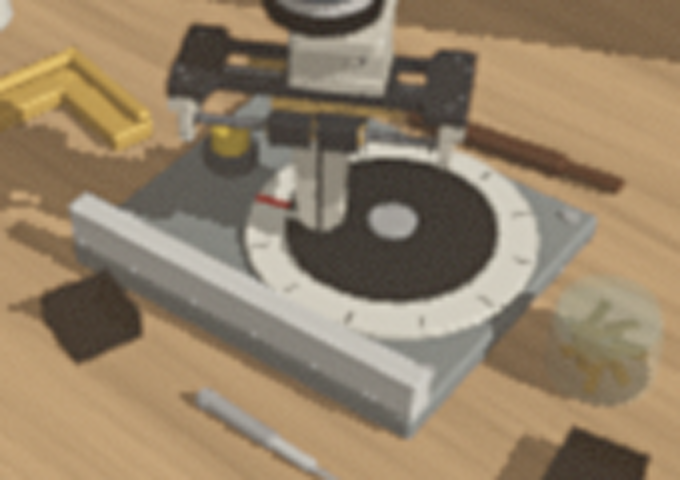

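View pics/w4.png

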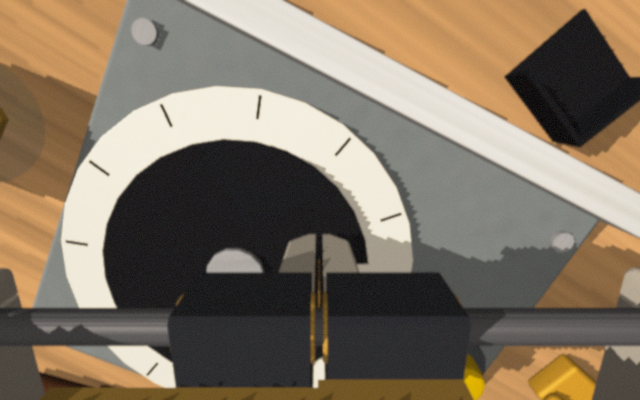

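```bash
python3 -m creep '[[0,0,0,0,-0.005,0,0],[0,0,0,0,-0.005,0,0],[0,0,0,0,-0.003,-0.03,0],[0,0,0,0,-0.003,-0.03,0],[0,0,0,0,-0.003,-0.03,0],[0,0,0,0,-0.003,-0.03,0],[0,0,0,0,-0.003,-0.03,0],[0,0,0,0,0,0,0],[0,0,0,0,0,0,0],[0,0,0,0,0,0,0]]'
cat > look.py <<'E'
import sys
from h import *
s=r.state();im=r.camera("wrist");n=sys.argv[1]
np.save(n+".npy",np.r_[s["tcp_pos"],s["tool_rot"]]);cv2.imwrite(f"pics/{n}.png",im[:,:,::-1])
m=cam("wrist",s)
# rectified top-down views: plane z=.032 (mark, dial) and z=.026 (scale), 0.25 mm/px
def rect(z,half=.11,n=720):
    g=np.linspace(-half,half,n);C=np.array([.5285,-.036])
    P=np.array([w2pix(m,[C[0]+a,C[1]+b,z]) for a,b in((half,half),(half,-half),(-half,-half),(-half,half))],np.float32)
    H=cv2.getPerspectiveTransform(P,np.array([[0,0],[n,0],[n,n],[0,n]],np.float32))
    return cv2.warpPerspective(im,H,(n,n),flags=cv2.INTER_CUBIC)
def fit(pts):
    A=np.c_[2*pts,np.ones(len(pts))];x=np.linalg.lstsq(A,(pts**2).sum(1),rcond=None)[0];return x[:2],np.sqrt(x[2]+x[:2]@x[:2])
k=720/.22
a=rect(.026);hsv=cv2.cvtColor(a,cv2.COLOR_RGB2HSV).astype(int)
red=((hsv[...,0]<8)|(hsv[...,0]>172))&(hsv[...,1]>170)&(hsv[...,2]>90)
yr,xr=np.nonzero(red);R0=np.array([xr.mean(),yr.mean()]);print("red n",len(xr),R0)
b=rect(.032);cv2.imwrite(f"pics/{n}_r.png",b[:,:,::-1])
g=cv2.cvtColor(b,cv2.COLOR_RGB2GRAY)
# dial edge: robust circle fit along rays
c=np.array([360.,360.])
for it in range(6):
    pts=[]
    for t in np.radians(np.arange(0,360,3)):
        rr=np.arange(.064*k,.084*k);u=np.array([np.cos(t),np.sin(t)])
        p=c+rr[:,None]*u;q=g[np.clip(p[:,1].round().astype(int),0,719),np.clip(p[:,0].round().astype(int),0,719)].astype(float)
        i=np.argmax(np.diff(cv2.GaussianBlur(q[:,None],(1,5),0)[:,0]))
        pts.append(p[i])
    pts=np.array(pts);cc,rad=fit(pts)
    for _ in range(8):
        e=abs(np.hypot(*(pts-cc).T)-rad);ok=e<max(1.5,1.5*np.median(e));cc,rad=fit(pts[ok])
    c=cc
print("centre",c,"rad mm",rad/k*1e3,"inl",ok.sum())
# mark: bright pixels 58..72 mm from centre on the dial
yy,xx=np.mgrid[:720,:720];d=np.hypot(xx-c[0],yy-c[1])/k*1e3
mk=((d>58)&(d<71)&(g>150)).astype(np.uint8);N,l,st,ce=cv2.connectedComponentsWithStats(mk)
for i in range(1,N):
    if st[i,4]>300:
        v=ce[i]-c;print("mark cand",st[i],"ang",np.degrees(np.arctan2(-v[1],v[0])))
v=R0-c;print("red ang",np.degrees(np.arctan2(-v[1],v[0])),"dist mm",np.hypot(*v)/k*1e3)
E
python3 look.py w5
```

```text
time_s: 5.4
tcp_pos: [0.5884, -0.0495, 0.2765]
tool_rot: [2.757, -1.505, -0.002]
wrist_force: [0.4, -0.4, 0.0]
opening: 0.0003
red n 1562 [621.24455826 251.42765685]
centre [361.16789298 359.3347085 ] rad mm 73.2006949534114 inl 71
mark cand [525 219  32  23 409] ang 35.44649986303977
red ang 22.53379575080441 dist mm 86.03643822342177
```

View pics/w5_r.png

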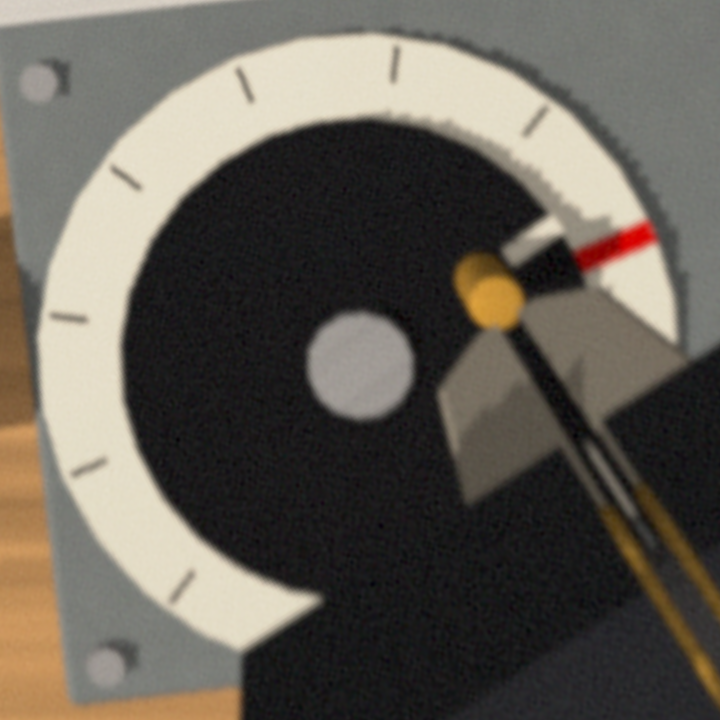

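```bash
python3 -m creep '[[0,0,0,0,0.003,0.03,0],[0,0,0,0,0.003,0.03,0],[0,0,0,0,0.003,0.03,0],[0,0,0,0,0.003,0.03,0],[0,0,0,0,0.003,0.03,0],[0,0,0,0,0,0,0],[0,0,0,0,0.004,0,0],[0,0,0,0,0.004,0,0],[0,0,0,0,0.002,0,0],[0,0,2.8,0.0008,0.0022,0,0],[0,0,2.8,0.0008,0.0022,0,0],[0,0,2.8,0.0008,0.0022,0,0],[0,0,2.8,0.0008,0.0022,0,0],[0,0,0,0,0,0,0],[0,0,0,0,0,0,0]]'
python3 -m creep '[[0,0,0,0,-0.005,0,0],[0,0,0,0,-0.005,0,0],[0,0,0,0,-0.003,-0.03,0],[0,0,0,0,-0.003,-0.03,0],[0,0,0,0,-0.003,-0.03,0],[0,0,0,0,-0.003,-0.03,0],[0,0,0,0,-0.003,-0.03,0],[0,0,0,0,0,0,0],[0,0,0,0,0,0,0],[0,0,0,0,0,0,0]]'
python3 look.py w6
```

```text
time_s: 6.7
tcp_pos: [0.5625, -0.0709, 0.1291]
tool_rot: [-2.597, 1.765, -0.006]
wrist_force: [0.2, 0.3, 2.1]
opening: 0.0004
time_s: 7.53
tcp_pos: [0.5846, -0.061, 0.2767]
tool_rot: [2.598, -1.766, -0.001]
wrist_force: [-0.0, -0.6, -0.3]
opening: 0.0004
red n 1486 [622.75841184 251.11103634]
centre [359.57342537 358.65001923] rad mm 72.81441830173357 inl 72
red ang 22.22522286942425 dist mm 86.87185185659139
```

View pics/w6_r.png

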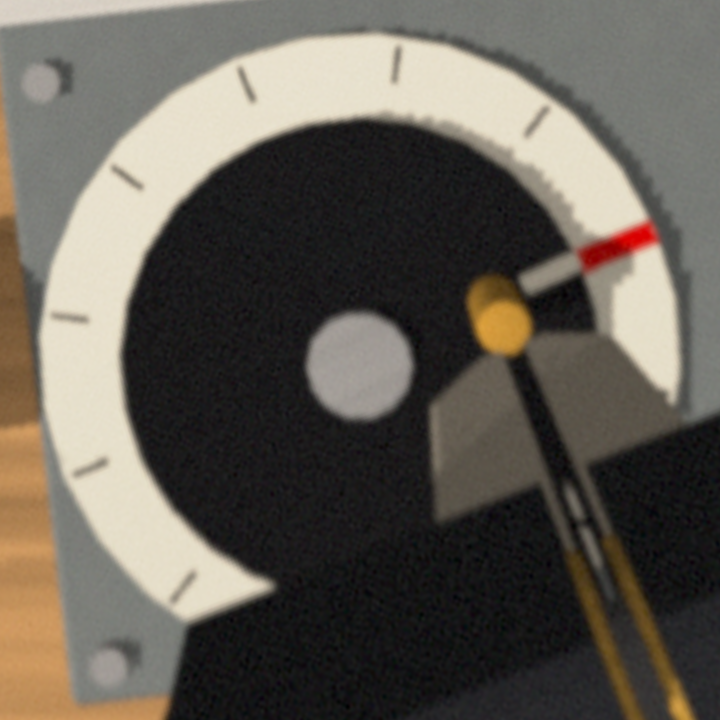

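```bash
python3 -m creep '[[0,0,0,0,0.038,0,0],[0,0,0,0,0.038,0,0],[0,0,0,0,0.038,0,0],[0,0,0,0,0,0,0],[0,0,0,0,0,0,0],[0,0,0,0,0,0,0]]'
python3 look.py w7; python3 - <<'E'
import cv2
im=cv2.imread('pics/w7.png');print(im.shape)
E
```

```text
time_s: 8.08
tcp_pos: [0.4787, -0.1032, 0.2766]
tool_rot: [-2.596, 1.768, 0.002]
wrist_force: [0.8, -0.0, 0.1]
opening: 0.0004
red n 1539 [621.88369071 251.59974009]
centre [360.27838212 361.18971344] rad mm 72.80914063248338 inl 91
red ang 22.729463834624696 dist mm 86.66543476760721
(400, 640, 3)
```

View pics/w7_r.png

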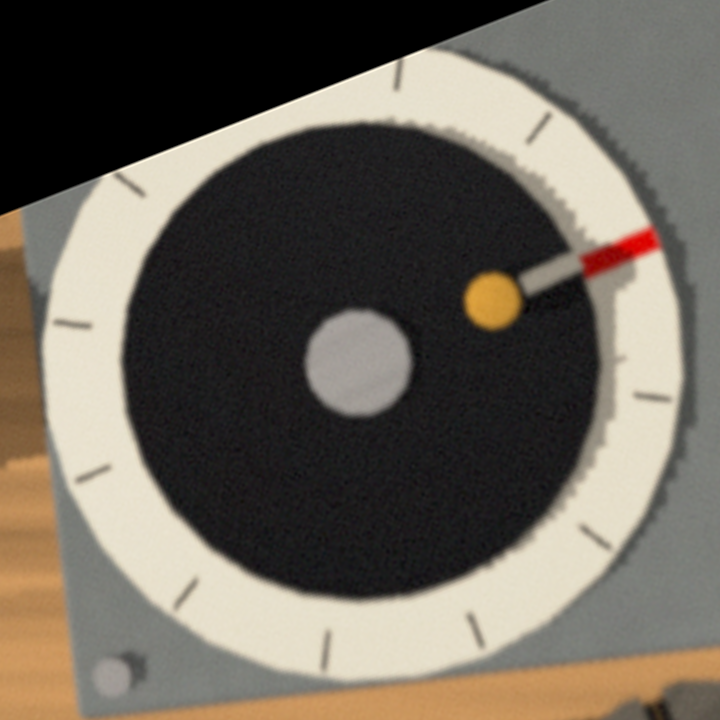

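View pics/w7.png

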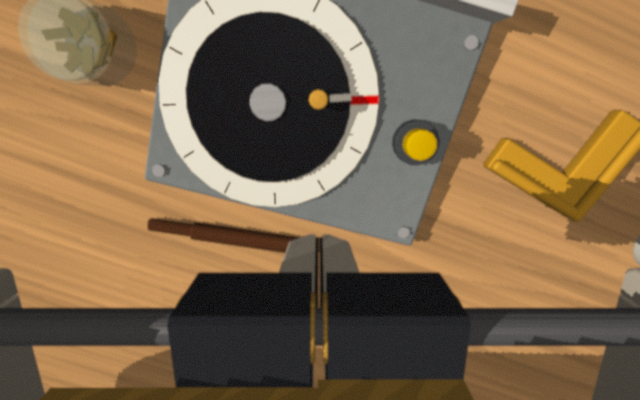

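```bash
cat > fine.py <<'E'
import sys
from h import *
n=sys.argv[1];a=np.load(n+".npy");m=cam("wrist",dict(tcp_pos=a[:3],tool_rot=a[3:]));im=cv2.imread(f"pics/{n}.png")[:,:,::-1].copy()
c0=np.array([.5285,-.036])
half=.11;N=1100;k=N/.22
def rect(z):
    P=np.array([w2pix(m,[c0[0]+p,c0[1]+q,z]) for p,q in((half,half),(half,-half),(-half,-half),(-half,half))],np.float32)
    return cv2.warpPerspective(im,cv2.getPerspectiveTransform(P,np.array([[0,0],[N,0],[N,N],[0,N]],np.float32)),(N,N),flags=cv2.INTER_CUBIC)
yy,xx=np.mgrid[:N,:N]
def toang(p,c): return np.degrees(np.arctan2(-(p[1]-c[1]),p[0]-c[0]))
# centre: hub at z=.036 (grey blob on black)
h=cv2.cvtColor(rect(.036),cv2.COLOR_RGB2GRAY);d=np.hypot(xx-N/2,yy-N/2)/k*1e3
mk=(h>90)&(d<28);ch=np.array([xx[mk].mean(),yy[mk].mean()])
n_,l,st,ce=cv2.connectedComponentsWithStats(mk.astype(np.uint8));i=1+np.argmax(st[1:,4]);ch=ce[i];print("hub centre",ch,2e3*np.sqrt(st[i,4]/np.pi)/k)
b=rect(.032);g=cv2.cvtColor(b,cv2.COLOR_RGB2GRAY).astype(float);sat=cv2.cvtColor(b,cv2.COLOR_RGB2HSV)[...,1]
rd=rect(.026).astype(float);rd=rd[...,0]-rd[...,1]
for c,nm in((ch,"hub"),):
    t=np.arange(8,40,.1)
    def prof(img,r0,r1,w,thr):
        res=[]
        for r_ in np.arange(r0,r1,1.):
            x=c[0]+r_*k/1e3*np.cos(np.radians(t));y=c[1]-r_*k/1e3*np.sin(np.radians(t))
            q=cv2.remap(img.astype(np.float32),x.astype(np.float32)[None],y.astype(np.float32)[None],cv2.INTER_LINEAR)[0]
            on=q>(q.min()+q.max())/2
            if q.max()-q.min()>thr: res.append((r_,t[on].mean(),on.sum()*.1*np.pi/180*r_))
        return np.array(res)
    A=prof(g,59,71,6,60);B=prof(rd,77,96,8,60)
    print("mark",A.round(2).tolist());print("red",B.round(2).tolist())
    print(nm,"mark",np.median(A[:,1]),"red",np.median(B[:,1]))
E
python3 fine.py w7
```

```text
hub centre [549.02458398 552.48599869] 31.82829419515103
mark [[59.0, 25.05, 7.0], [60.0, 25.05, 7.12], [61.0, 25.0, 7.35], [62.0, 24.95, 7.14], [63.0, 25.0, 7.15], [64.0, 25.0, 6.81], [65.0, 25.05, 7.03], [66.0, 25.0, 6.8], [67.0, 25.1, 6.9], [68.0, 25.1, 7.0], [69.0, 25.1, 7.11], [70.0, 25.05, 7.09]]
red [[77.0, 22.8, 6.85], [78.0, 22.75, 6.81], [79.0, 22.75, 6.62], [80.0, 22.75, 6.7], [81.0, 22.75, 6.79], [82.0, 22.7, 7.01], [83.0, 22.7, 6.81], [84.0, 22.7, 6.6], [85.0, 22.7, 6.68], [86.0, 22.8, 6.75], [87.0, 22.9, 6.53], [88.0, 23.0, 6.3], [89.0, 23.0, 6.06], [90.0, 22.9, 6.44], [91.0, 22.85, 6.67], [92.0, 22.8, 6.58], [93.0, 22.8, 6.65], [94.0, 22.8, 6.73], [95.0, 22.8, 6.8]]
hub mark 25.049999999999937 red 22.799999999999947
```

```bash
python3 -m creep '[[0,0,0,0,-0.038,0,0],[0,0,0,0,-0.038,0,0],[0,0,0,0,-0.038,0,0],[0,0,0,0,0.003,0.03,0],[0,0,0,0,0.003,0.03,0],[0,0,0,0,0.003,0.03,0],[0,0,0,0,0.003,0.03,0],[0,0,0,0,0.003,0.03,0],[0,0,0,0,0,0,0],[0,0,0,0,0.004,0,0],[0,0,0,0,0.004,0,0],[0,0,0,0,0.002,0,0],[0,0,1.1,0.0003,0.0009,0,0],[0,0,1.1,0.0003,0.0009,0,0],[0,0,0,0,0,0,0],[0,0,0,0,0,0,0]]'
python3 -m creep '[[0,0,0,0,-0.005,0,0],[0,0,0,0,-0.005,0,0],[0,0,0,0,-0.003,-0.03,0],[0,0,0,0,-0.003,-0.03,0],[0,0,0,0,-0.003,-0.03,0],[0,0,0,0,-0.003,-0.03,0],[0,0,0,0,-0.003,-0.03,0],[0,0,0,0,0.038,0,0],[0,0,0,0,0.038,0,0],[0,0,0,0,0.038,0,0],[0,0,0,0,0,0,0],[0,0,0,0,0,0,0],[0,0,0,0,0,0,0]]'
python3 look.py w8; python3 fine.py w8
```

```text
time_s: 9.47
tcp_pos: [0.561, -0.072, 0.1285]
tool_rot: [-2.562, 1.817, -0.005]
wrist_force: [2.9, -0.2, 1.6]
opening: 0.0007
time_s: 10.55
tcp_pos: [0.4766, -0.1013, 0.2776]
tool_rot: [-2.562, 1.818, -0.001]
wrist_force: [0.2, 0.1, 0.7]
opening: 0.0006
red n 1536 [622.94140625 250.94661458]
centre [360.65980631 361.14954172] rad mm 72.8151878842878 inl 98
red ang 22.790697458910223 dist mm 86.92844661600103
hub centre [549.33170805 552.21569317] 31.830694307828928
mark [[59.0, 22.8, 7.31], [60.0, 22.75, 6.91], [61.0, 22.8, 6.92], [62.0, 22.8, 7.03], [63.0, 22.8, 6.93], [64.0, 22.85, 6.93], [65.0, 22.9, 6.92], [66.0, 22.85, 6.91], [67.0, 22.8, 6.9], [68.0, 22.75, 6.88], [69.0, 22.8, 6.86], [70.0, 22.8, 6.96]]
red [[77.0, 22.8, 6.85], [78.0, 22.8, 6.94], [79.0, 22.8, 7.03], [80.0, 22.8, 7.12], [81.0, 22.85, 7.07], [82.0, 22.9, 7.3], [83.0, 22.9, 7.39], [84.0, 22.95, 7.04], [85.0, 22.95, 7.12], [86.0, 22.95, 6.9], [87.0, 22.95, 6.68], [88.0, 23.0, 6.3], [89.0, 23.0, 6.06], [90.0, 22.9, 6.44], [91.0, 22.85, 6.67], [92.0, 22.8, 6.9], [93.0, 22.8, 6.98], [94.0, 22.8, 6.73], [95.0, 22.8, 6.8]]
hub mark 22.799999999999947 red 22.84999999999995
```

```bash
python3 - <<'E'
from h import *
M=None
for n in("w1","w7","w8"):
    a=np.load(n+".npy");s=dict(tcp_pos=a[:3],tool_rot=a[3:]);m=cam("wrist",s)
    im=cv2.imread(f"pics/{n}.png");h=cv2.cvtColor(im,cv2.COLOR_BGR2HSV)
    k=((h[...,0]>20)&(h[...,0]<30)&(h[...,1]>240)&(h[...,2]>190)).astype(np.uint8)
    k[:, :380]=0;k[:,470:]=0
    N,l,st,ce=cv2.connectedComponentsWithStats(k);i=1+np.argmax(st[1:,4]);print(n,ce[i],st[i],pix2w(m,*ce[i],.05))
s=r.state();M=R.from_rotvec(s["tool_rot"]).as_matrix()
p=pix2w(m,*ce[i],.05);print(M.round(3),s["tcp_pos"],M.T@(p-s["tcp_pos"]))
E
```

```text
w1 [434.62076749 215.33182844] [422 205  26  22 443] [ 0.54452481 -0.17299614  0.05      ]
w7 [420.16139241 144.72626582] [406 131  29  28 632] [ 0.54391904 -0.17331828  0.05      ]
w8 [421.11968504 139.28346457] [407 126  29  28 635] [ 0.54403815 -0.17329379  0.05      ]
[[ 0.331 -0.944  0.001]
 [-0.944 -0.331 -0.   ]
 [ 0.    -0.001 -1.   ]] [ 0.47701325 -0.101155    0.27751634] [ 0.09015705 -0.03917989  0.22758882]
```

View pics/w8.png

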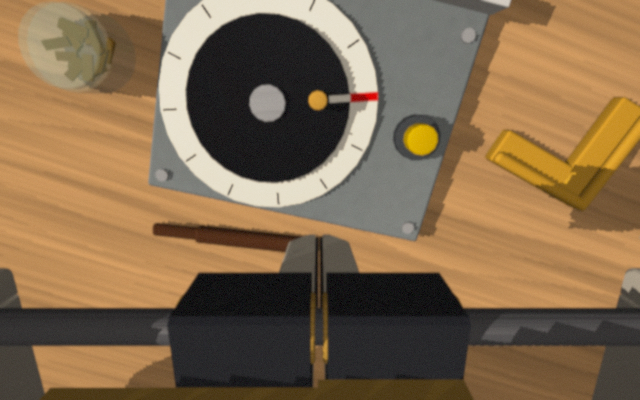

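```bash
python3 -m creep '[[0,0,0,0.03,-0.013,0,0],[0,0,0,0.03,-0.013,0,0],[0,0,0,0.0302,-0.0132,0,0],[0,0,0,0,0,0.03,0],[0,0,0,0,0,0.03,0],[0,0,0,0,0,0.03,0],[0,0,0,0,0,0.03,0],[0,0,0,0,0,0.013,0],[0,0,0,0,0,0,0],[0,0,0,0,0,0,0],[0,0,0,0,0,0,0]]'
python3 - <<'E'
from h import *
im=r.camera("scene")[110:230,250:420,::-1];cv2.imwrite("pics/s9.png",cv2.resize(im,None,fx=4,fy=4,interpolation=cv2.INTER_CUBIC))
E
```

```text
time_s: 11.52
tcp_pos: [0.5443, -0.1734, 0.1451]
tool_rot: [-2.563, 1.816, -0.003]
wrist_force: [0.9, -0.6, -0.0]
opening: 0.0003
```

View pics/s9.png

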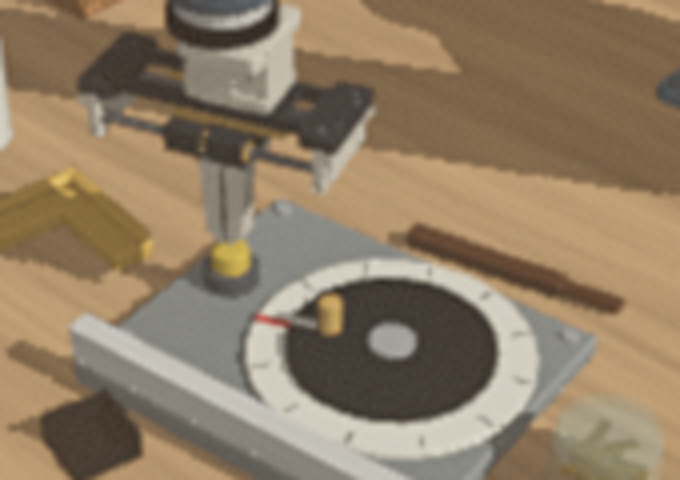

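```bash
python3 -m creep '[[0,0,0,0,0,0.004,0],[0,0,0,0,0,0.004,0],[0,0,0,0,0,0.003,0],[0,0,0,0,0,0.002,0],[0,0,0,0,0,0.002,0],[0,0,0,0,0,0.002,0],[0,0,0,0,0,0,0],[0,0,0,0,0,0,0]]'; python3 -m creep '[[0,0,0,0,0,0.002,0],[0,0,0,0,0,0.0015,0],[0,0,0,0,0,0,0],[0,0,0,0,0,0,0]]'; python3 -m creep '[[0,0,0,0,0,0.001,0],[0,0,0,0,0,0,0],[0,0,0,0,0,0,0]]'
```

```text
time_s: 12.23
tcp_pos: [0.5431, -0.1734, 0.1272]
tool_rot: [-2.563, 1.817, -0.001]
wrist_force: [1.6, 0.5, 1.4]
opening: 0.0004
time_s: 12.57
tcp_pos: [0.5431, -0.1734, 0.1244]
tool_rot: [-2.563, 1.817, -0.001]
wrist_force: [0.3, 0.5, 7.5]
opening: 0.0004
time_s: 12.82
tcp_pos: [0.5431, -0.1734, 0.1243]
tool_rot: [-2.563, 1.817, -0.002]
wrist_force: [-2.2, 0.7, 14.4]
opening: 0.0005
```

```bash
python3 -m creep '[[0,0,0,0,0,0.001,0],[0,0,0,0,0,0,0],[0,0,0,0,0,0,0]]'; python3 -m creep '[[0,0,0,0,0,-0.01,0],[0,0,0,0,0,-0.03,0],[0,0,0,0,0,-0.03,0],[0,0,0,0,0,-0.03,0],[0,0,0,0,0,-0.03,0],[0,0,0,0,0,-0.03,0],[0,0,0,-0.03,0.013,0,0],[0,0,0,-0.03,0.013,0,0],[0,0,0,-0.03,0.0132,0,0],[0,0,0,0,0,0,0],[0,0,0,0,0,0,0],[0,0,0,0,0,0,0]]'
python3 look.py w10; python3 fine.py w10|tail -1; python3 - <<'E'
from h import *
im=r.camera("scene")[110:230,250:420,::-1];cv2.imwrite("pics/s10.png",cv2.resize(im,None,fx=4,fy=4,interpolation=cv2.INTER_CUBIC))
E
```

```text
time_s: 13.07
tcp_pos: [0.5431, -0.1734, 0.1242]
tool_rot: [2.563, -1.817, 0.003]
wrist_force: [-5.0, 3.5, 21.1]
opening: 0.0004
time_s: 14.07
tcp_pos: [0.4763, -0.1015, 0.2818]
tool_rot: [2.563, -1.816, 0.001]
wrist_force: [0.1, -0.2, 0.8]
opening: 0.0005
red n 1513 [622.95307336 251.06212822]
centre [360.51580878 361.07319008] rad mm 72.7109657585803 inl 93
red ang 22.742941012926902 dist mm 86.94961796865218
hub mark 22.77499999999995 red 22.89999999999995
```

View pics/s10.png

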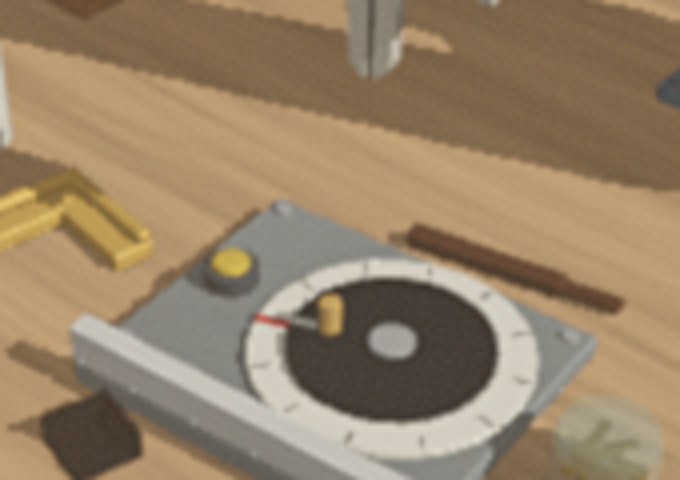

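View pics/w10.png

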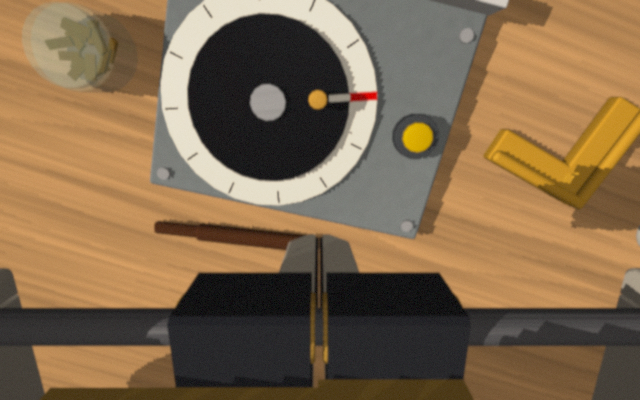

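The mark (about 335–350, 98) lines up with the red line (about 365, 97). The pin (417, 137) is low in its collar, and the arm is clear of everything.

```bash
python3 -c "
from bench import r
print(r.job_done())"
```

```text
the job is handed in; nothing more can be done
None
```

The dial is set on the red line and the yellow brake pin is fully down. I handed the job in at about 14 s of the 48 s allowed.

- **Dial:** I pushed the brass peg clockwise with the closed fingertips in three passes, without gripping the peg or lifting the dial. I checked the angle from above after each pass. The last picture, taken after braking, puts the mark at 22.8° and the red line at 22.9°, a gap of about 0.1°, which is roughly the measuring noise.
- **Brake:** I pressed the pin straight down until it stopped. The fingertips were then about 40 mm above the bench, as expected for fully down, and the force had risen to about 21 N. The pictures afterwards show the pin still low in its collar.
- **Other things:** The parts of the bench I could see in the pictures looked undisturbed. I did not measure the loose items before and after. The arm ended clear of everything, and none of my checks failed or disagreed.

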